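# Load the bearing jig and hold the print-head carriage over it

## Task

Stand the round bearing and the square bearing block each in its matching pocket of the grey jig, fully down, and let go of them. Then pick up the print-head carriage by its white fan housing, carry it over the steel rods without it touching them, and hold it level over the jig, its round hole centred over the round bearing and its rectangular hole over the square block, with about 10 mm of air between the plate and the bearing tops. Finish while still holding it there, touching neither jig nor bearings with it, and leave everything else on the bench where it is.

Things in the scene. Friction and masses are not known exactly. Their poses are not given: they have to be found in the camera images.
- jig: Fixed grey block 160 (x) x 70 (y) x 25 mm, flat on the bench. Origin: centre of its underside, z up. Two pockets open upward, 15 mm deep (floor 10 mm above the bench): a round one 33 mm wide at x = -42 mm, a rectangular one 39 (x) x 27 (y) mm at x = +42 mm, both at y = 0.
- jig_hole0 (a point): Centre of the round pocket's mouth, on the jig's top face (25 mm above the bench).
- jig_hole1 (a point): Centre of the rectangular pocket's mouth, on the jig's top face (25 mm above the bench).
- round_bearing: Loose steel linear bearing, an upright solid cylinder 30 mm in diameter and 45 mm tall, about 0.12 kg. Origin: centre of its underside; z up along its axis. In its pocket it stands 30 mm proud of the jig, its top 55 mm above the bench.
- square_bearing: Loose aluminium bearing block 36 mm (x) by 24 mm (y), 45 mm tall, standing upright, about 0.10 kg. Origin: centre of its underside; z up. It fits its pocket either way round. Seated, its top is 55 mm above the bench.
- carriage: Loose print-head carriage, 0.3 kg: aluminium plate 144 (x) x 64 (y) x 5 mm, flat on the bench; fixed on its middle a white fan housing 34 (x) x 40 (y) mm, rising to 51 mm above the plate's underside. Origin: centre of the underside; z up. Holes: round, 40 mm, at x = -42 mm; rectangular, 46 x 34 mm, at x = +42 mm. Over the jig its x points as the jig's x.
- carriage_round_hole (a point): Centre of the carriage's round hole, on the plate's underside.
- carriage_square_hole (a point): Centre of the carriage's rectangular hole, on the plate's underside.
- rods: Fixed printer axis on the bench between the carriage and the jig: two steel rods 10 mm thick, 400 mm long, running along x, 50 mm apart, axes 85 mm above the bench, held in two black end plates 16 (x) x 90 (y) mm and 105 mm tall, 370 mm apart. Origin: middle of the assembly, at bench height.
- marker: Bystander: grey marker pen with black cap, 133 mm long, 12 mm high, lying along its x. Origin near its middle, underside.
- nut: Bystander: steel hexagon nut, 26 mm across, 11 mm high. Origin: centre of its underside.
- screwdriver: Bystander: screwdriver with red handle, 190 mm long, lying along its x. Origin on its underside.
- collar: Bystander: dark steel shaft collar, 34 mm across, 14 mm high, with an 18 mm bore. Origin: centre of its underside.
- glue: Bystander: red plastic glue bottle, 38 mm across and 100 mm tall, upright. Origin: centre of its underside.
- pliers: Bystander: pliers with black grips, about 165 mm long, 12 mm high, lying along their x. Origin near the pivot, underside.

How it is judged (in metres and radians):
On the way:
1. both bearings stand fully down in their matching pockets, let go (horizontal distance between round_bearing and jig_hole0 below 0.004 m and z of each of round_bearing, square_bearing in the frame of jig below 0.013 m and angle between each of round_bearing, square_bearing's own z axis and vertical below 0.08 rad and horizontal distance between square_bearing and jig_hole1 below 0.004 m and contact force between the fingers and round_bearing below 0.1 N and contact force between the fingers and square_bearing below 0.1 N), for 0.2 s.
At the end, for the whole second after the job is handed in: Bearings in their pockets (within 4 mm of centre, under 3 mm off the floor, upright); carriage held in the fingers, still, level within 0.08 rad, each hole within 6 mm horizontally of its pocket's centre, underside 3 to 18 mm above the bearing tops, touching neither jig nor bearings (horizontal distance between round_bearing and jig_hole0 below 0.004 m and z of each of round_bearing, square_bearing in the frame of jig below 0.013 m and angle between each of round_bearing, square_bearing, carriage's own z axis and vertical below 0.08 rad and horizontal distance between square_bearing and jig_hole1 below 0.004 m and horizontal distance between carriage_round_hole and jig_hole0 below 0.006 m and horizontal distance between carriage_square_hole and jig_hole1 below 0.006 m and z of carriage in the frame of jig between 0.058 and 0.073 m and linear speed of carriage below 0.02 m/s and contact force between the fingers and carriage above 1 N and contact force between carriage and jig below 0.3 N and contact force between carriage and round_bearing below 0.3 N and contact force between carriage and square_bearing below 0.3 N); the arm keeps its last pose, push and grip.
It fails at once if the carriage touches the rods or their end plates (contact force between carriage and rods above 1 N).
It fails at once if a bystander is moved more than 30 mm (distance of any of marker, nut, screwdriver, collar, glue, pliers from where it was at the start of the episode above 0.03 m).
It also fails if it takes over 72 s, if anything falls off the work surface, if the arm or the gripper's body presses on something with over 40 N, if the wrist force passes 120 N, or if a joint passes its speed limit or range.

## Robot

A 6-joint arm with a two-finger parallel gripper is mounted at the origin on the work surface. World frame = base frame: x ahead of the robot, y to its left, z up, the work surface at z = 0. Lengths are in mm, angles in rad, forces in N, time in s.
With the tool pointing down it reaches from about 350 to 775 mm from the base axis. Payload 7.3 kg.
Tool frame: the origin (TCP) lies on the front face of the gripper's body, between the roots of the fingers; the fingertips stand 66 mm ahead of it and the grasp point (between the pads) lies 47 mm ahead of it (bot.tip_extent is the distance from the TCP to the fingertips, in mm); z points along the fingers, y is the line along which they close (so a half turn about z gives the same grasp; the last joint's range is limited). The gripper opens to 92 mm and grips with 3 to 60 N. Pads are 19 mm wide; open, the fingers measure 130 mm over their backs; the gripper's body (75 mm by 190 mm) begins 47 mm behind the grasp point.
Start: joints at [-1.407, 0.342, 1.524, -0, 1.275, -0.146], TCP at [160.077, -500.014, 292.241] pointing down, gripper open.
Joint ranges: [-2.53, 2.53], [-0.77, 2.02], [0.04, 2.7], [-1, 4.14], [0.28, 2.66], [-3.11, 3.11]. Speed limits (rad/s): [2.57, 2.57, 3.14, 3.14, 3.14, 3.14].

## Interface

Orientations are given as [roll, pitch, yaw] about the fixed x, y, z axes, in that order (R = Rz(yaw) Ry(pitch) Rx(roll)).
In Python, from plant import readout, viewer, order, bot gives the robot as it stands.
- The arm moves only by the shell command python3 -m creep 'ROWS'. ROWS is text: rows parted by semicolons, each of 7 numbers parted by spaces: the shift along the world's x, y, z in m, then the turn, a rotation vector about the world's x, y, z in rad, then the opening in per cent of the stroke, from 0 (shut) to 100 (fully open). A call has 1 to 8 rows; each row shifts and turns the commanded pose from where the row before left it; what a row does not reach is not made up. A row lasts 1/12 s, in which the tool goes at most 41.7 mm and 7.16 degrees, less where a joint would pass 70% of its speed; a pose out of reach is approached as far as the arm can. A call is refused whole if a number of a shift passes 0.0417 or a number of a turn 0.125, either way. A call with a gripper value outside its range is refused whole. The fingers move at their own pace and stop on an object; the grip force is fixed at half the most. Time passes only in rows, so rows that do not move let the fingers close. It gives the time, the measured TCP pose, the force, the opening and the grip force at its end, in the units of the state.
- readout.get_obs(): the state, without advancing time (a new reading comes with each control period).
- viewer.capture(name): name is "scene" or "side" or "wrist"; returns the picture (480x640x3 uint8, red, green, blue); there is no depth.
- viewer.camera_info(name): a dict with "fx", "fy", "cx", "cy" (pixels), "origin" and "rotation" of the camera in the world. Camera axes: x right, y up, looking along -z (the intrinsics and any distortion apply to the point x, -y, -z); pixel columns grow to the right and rows downward; lengths in mm; the calibration is good to about 2 mm. A picture is of the moment at which its call begins: read the wrist's pose just before it. camera_info takes no time and is no camera call; for the wrist camera it gives the pose at the moment of the call.
- order.close_job(): hands the job in; it is judged then, once.
The state is a dict: "time": time; "joint_positions": joint angles; "dq": joint speeds; "tau": joint torques, N m; "tool_pos": TCP position; "tcp_rot": TCP orientation; "contact_force": force on the tool from outside, world axes, zero at the start; "moment": the same for the moment, N m; "grip_width": finger opening in mm; "finger_force": force on a finger pad.
Only numpy, scipy, OpenCV 4.12 (cv2) and the standard library are available. Lean on these libraries where they do the work, as an engineer would, in place of code of your own. Each camera call takes 0.05 s, during which the arm holds its last target. There are 200 camera calls.

## Working session

There is one attempt and no reset: what is moved stays moved. The work goes in short steps, Python scripts to look and compute and a shell command to move; the robot and the scene stay as the last step left them, time stands still between calls to the robot, and variables do not carry over. Pictures are saved under pics/ and viewed, at most 10 in all, crops included, and the job is handed in when it is done.

```bash
ls; mkdir -p pics; python3 - <<'E'
from plant import readout, viewer, order, bot
import cv2,numpy as np
o=readout.get_obs();print({k:np.round(v,3) for k,v in o.items()})
for n in("scene","side"):
    c=viewer.camera_info(n);print(n,c)
    cv2.imwrite(f"pics/{n}0.png",cv2.cvtColor(viewer.capture(n),cv2.COLOR_RGB2BGR))
E
```

```text
pics
{'time': np.float64(0.0), 'joint_positions': array([-1.407,  0.343,  1.525,  0.   ,  1.275, -0.146]), 'dq': array([ 0.002, -0.001,  0.   ,  0.   , -0.   ,  0.   ]), 'tau': array([  0.   , -43.124, -24.422,   0.072,   0.056,  -0.   ]), 'tool_pos': array([ 160.016, -499.703,  291.536]), 'tcp_rot': array([-3.14, -0.  ,  0.31]), 'contact_force': array([ 0.172,  0.104, -0.309]), 'moment': array([0.075, 0.007, 0.018]), 'finger_force': np.float64(0.0), 'grip_width': np.float64(91.836)}
scene {'fx': 509.38196685443154, 'fy': 509.38196685443154, 'cx': 321.4500419011454, 'cy': 239.04435037314275, 'origin': array([1258.58408094,  456.43572463,  919.23847704]), 'rotation': array([ 0.77603149, -0.0033309 ,  2.15998025])}
side {'fx': 479.69642895169085, 'fy': 479.69642895169085, 'cx': 318.41038851038854, 'cy': 240.64357100395907, 'origin': array([107.57591703, 622.10693415, 665.46381402]), 'rotation': array([ 9.26677732e-01, -1.63416079e-03, -2.52803712e+00])}
```

View pics/scene0.png

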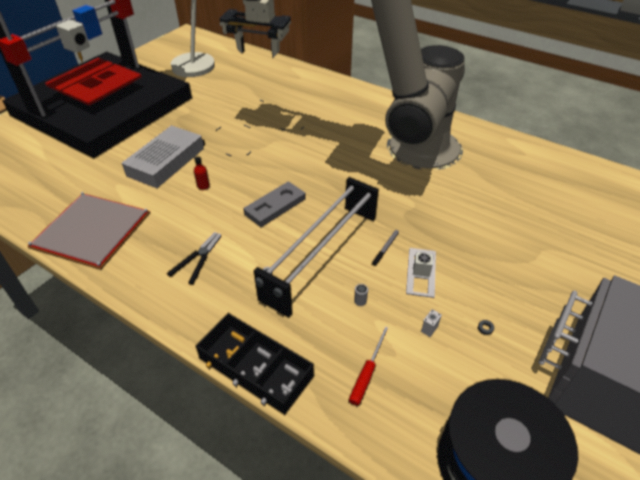

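View pics/side0.png

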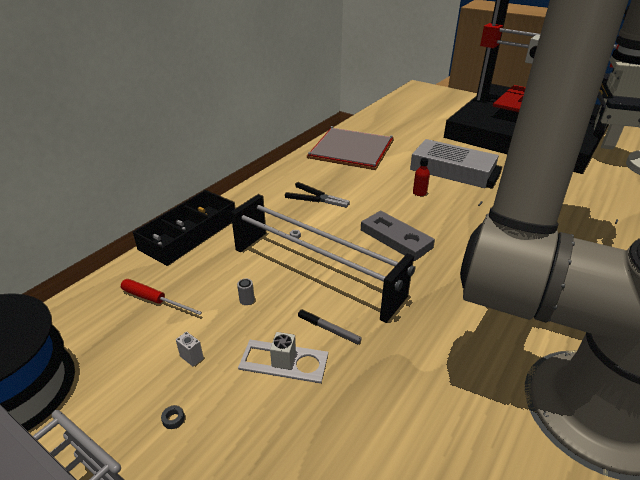

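The scene shows the jig at (275,202), the round bearing at (361,294), the block at (431,322) and the carriage at (422,270), with the rods in between. In the side view they are at (397,232), (246,291), (189,348) and (284,360), and the nut lies behind the rods at (295,234).

```bash
cat > h.py <<'E'
from plant import readout, viewer, order, bot
import cv2,numpy as np
from scipy.spatial.transform import Rotation as R
def proj_ray(c,px):
    px=np.atleast_2d(np.float64(px))
    d=np.c_[(px[:,0]-c["cx"])/c["fx"],-(px[:,1]-c["cy"])/c["fy"],-np.ones(len(px))]
    return d@R.from_euler("xyz",c["rotation"]).as_matrix().T
def onz(c,px,z):
    d=proj_ray(c,px);o=np.asarray(c["origin"]);return o+d*((z-o[2])/d[:,2])[:,None]
def project(c,P):
    q=(np.atleast_2d(P)-c["origin"])@R.from_euler("xyz",c["rotation"]).as_matrix()
    return np.c_[c["cx"]+c["fx"]*q[:,0]/-q[:,2],c["cy"]-c["fy"]*q[:,1]/-q[:,2]]
def shot(name,f):
    c=viewer.camera_info(name);im=cv2.cvtColor(viewer.capture(name),cv2.COLOR_RGB2BGR);cv2.imwrite(f"pics/{f}.png",im);return c,im
E
python3 - <<'E'
from h import *
S=viewer.camera_info("scene");D=viewer.camera_info("side")
for n,a,b,z in [("round top",(361,288),(246,283),45),("sq top",(431,316),(189,340),45),("housing top",(423,258),(284,341),51),
 ("jig c",(275,202),(397,232),25),("nut",None,(295,234),6),("collar",(486,326),(173,416),14),("marker",(385,247),(329,326),8),
 ("rodplate far",(362,186),(400,258),105),("rodplate near",(272,275),(250,200),105),("sd tip",(386,329),(200,315),5),("sd mid",(372,362),(162,298),10),("glue",(200,160),(424,162),100),("pliers",(205,250),(325,197),8),
 ("plate cor",(411,250),(327,380),5),("plate cor",(436,251),(318,352),5),("plate cor",(434,294),(248,342),5),("plate cor",(407,291),(240,372),5)]:
    print(n,[np.round(onz(c,p,z)[0]) for c,p in((S,a),(D,b)) if p])
c=viewer.camera_info("wrist");o=readout.get_obs()
print(c); T=R.from_euler("xyz",o["tcp_rot"]).as_matrix();print(T.round(2),T.T@(c["origin"]-o["tool_pos"]),"\n",T.T@R.from_euler("xyz",c["rotation"]).as_matrix())
E
```

```text
round top [array([620., 138.,  45.]), array([618., 138.,  45.])]
sq top [array([603., 298.,  45.]), array([600., 300.,  45.])]
housing top [array([469., 214.,  51.]), array([464., 214.,  51.])]
jig c [array([ 482., -207.,   25.]), array([ 470., -206.,   25.])]
nut [array([672., -86.,   6.])]
collar [array([538., 401.,  14.]), array([531., 403.,  14.])]
marker [array([449., 108.,   8.]), array([444., 109.,   8.])]
rodplate far [array([382.,  -4., 105.]), array([382., -32., 105.])]
rodplate near [array([738., -13., 105.]), array([744., -23., 105.])]
sd tip [array([658., 225.,   5.]), array([661., 225.,   5.])]
sd mid [array([748., 242.,  10.]), array([752., 238.,  10.])]
glue [array([ 524., -419.,  100.]), array([ 513., -416.,  100.])]
pliers [array([ 704., -254.,    8.]), array([ 706., -259.,    8.])]
plate cor [array([419., 164.,   5.]), array([381., 208.,   5.])]
plate cor [array([388., 217.,   5.]), array([427., 168.,   5.])]
plate cor [array([514., 270.,   5.]), array([542., 222.,   5.])]
plate cor [array([540., 215.,   5.]), array([509., 279.,   5.])]
{'fx': 354.3793120368532, 'fy': 354.3793120368532, 'cx': 320.1668573350429, 'cy': 234.5611571615778, 'origin': array([ 236.73452864, -476.25165741,  383.38864065]), 'rotation': array([-2.98682418e-01,  5.19960469e-04, -1.26031834e+00])}
[[ 0.95  0.3  -0.  ]
 [ 0.3  -0.95  0.  ]
 [ 0.   -0.   -1.  ]] [ 80.22692438   0.90603266 -91.75028181] 
 [[ 6.92381854e-04  9.55674171e-01  2.94425540e-01]
 [ 9.99999404e-01 -4.13157862e-04 -1.01056839e-03]
 [-8.44129879e-04  2.94426065e-01 -9.55673888e-01]]
```

```bash
python3 -m creep '.0285 .0265 0 0 0 0 100;.0285 .0265 0 0 0 0 100;.0285 .0265 0 0 0 0 100;.0285 .0265 0 0 0 0 100;.0285 .0265 0 0 0 0 100;.0285 .0265 0 0 0 0 100;.0285 .0265 0 0 0 0 100;.0285 .0265 0 0 0 0 100'
python3 -m creep '.0285 .0265 0 0 0 0 100;.0285 .0265 0 0 0 0 100;.0285 .0265 0 0 0 0 100;0 0 0 0 0 0 100;0 0 0 0 0 0 100'
python3 - <<'E'
from h import *
c,im=shot("wrist","w1")
print(c["origin"],c["rotation"],readout.get_obs()["tool_pos"],readout.get_obs()["tcp_rot"])
E
```

```text
time: 0.77
tool_pos: [389.0, -286.3, 292.1]
tcp_rot: [-3.141, 0.0, 0.31]
contact_force: [-0.1, -0.8, 0.1]
grip_width: 92.0
finger_force: 0.0
time: 1.18
tool_pos: [474.5, -206.8, 291.7]
tcp_rot: [-3.141, 0.001, 0.314]
contact_force: [-0.5, -1.4, -0.0]
grip_width: 91.8
finger_force: 0.0
[ 551.16730357 -182.93266749  383.32620504] [-2.99708801e-01 -1.06670135e-04 -1.25622873e+00] [ 473.63903048 -207.8904364   291.71965146] [-3.14104033e+00  1.15802064e-03  3.11871648e-01]
```

View pics/w1.png

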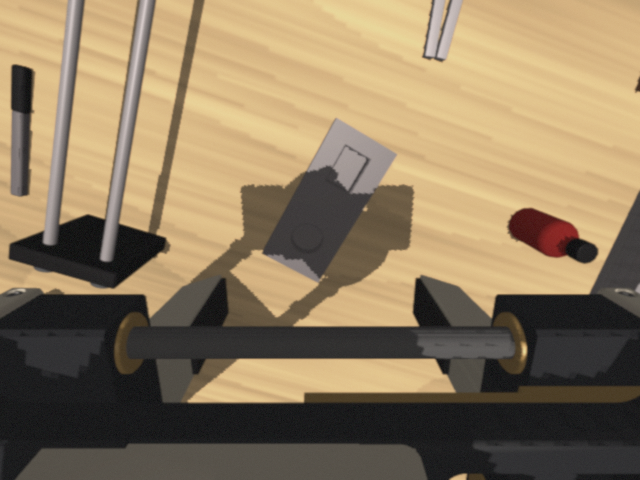

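The jig's outline has corners near (337,119), (396,155), (320,281) and (264,252). The round pocket is at (307,237) and the rectangular one at (350,168).

```bash
cat > j.py <<'E'
from h import *
im=cv2.imread("pics/w1.png")
c=dict(fx=354.379,fy=354.379,cx=320.167,cy=234.561,origin=np.array([551.16730357,-182.93266749,383.32620504]),rotation=[-2.99708801e-01,-1.06670135e-04,-1.25622873])
h=cv2.cvtColor(im,cv2.COLOR_BGR2HSV)
m=((h[...,1]<60)*255).astype(np.uint8);m[:105]=0;m[290:]=0;m[:,:235]=0;m[:,415:]=0
m=cv2.morphologyEx(m,cv2.MORPH_OPEN,np.ones((3,3)))
k=max(cv2.findContours(m,0,1)[0],key=cv2.contourArea)
b=cv2.boxPoints(cv2.minAreaRect(k));print(b)
p=onz(c,b,25);print(p.round(1),p.mean(0),np.linalg.norm(np.diff(p,axis=0),axis=1))
for q in [(337,119),(396,155),(320,281),(264,252),(307,237),(350,168)]:print(q,onz(c,q,25).round(1))
g=im[105:295,235:415].astype(float);g=np.clip(255*(g/255)**.5,0,255).astype(np.uint8)
cv2.imwrite("pics/w1c.png",cv2.resize(g,None,fx=3,fy=3,interpolation=2))
E
python3 j.py
```

```text
[[259.27695  251.0154  ]
 [335.58463  117.476944]
 [397.07693  152.6154  ]
 [320.76926  286.15387 ]]
[[ 408.1 -160.8   25. ]
 [ 562.4 -194.9   25. ]
 [ 549.9 -263.3   25. ]
 [ 389.2 -236.4   25. ]] [ 477.39383093 -213.8286882    25.        ] [158.02213973  69.47979184 162.99445018]
(337, 119) [[ 561.5 -196.6   25. ]]
(396, 155) [[ 547.5 -263.1   25. ]]
(320, 281) [[ 394.8 -233.6   25. ]]
(264, 252) [[ 408.6 -165.9   25. ]]
(307, 237) [[ 439.  -204.8   25. ]]
(350, 168) [[ 521.4 -224.    25. ]]
```

View pics/w1c.png

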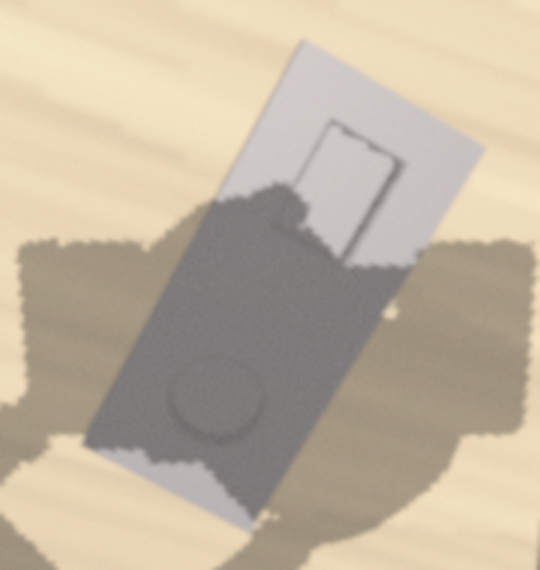

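```bash
python3 - <<'E'
exec(open('j.py').read().split("h=cv2")[0])
q=np.array([(303,39),(485,149),(250,530),(84,443)])/3+[235,105]
p=onz(c,q,25);print(p.round(1),p.mean(0),np.linalg.norm(p-np.roll(p,1,0),axis=1))
for n in [(215.5,400),(338.3,192.8)]:print(onz(c,np.array(n)/3+[235,105],25).round(1))
d=(p[0]+p[1]-p[2]-p[3]);print(np.arctan2(d[1],d[0]))
E
python3 -m creep '0 .041 0 0 0 -.04 100;0 .041 0 0 0 -.04 100;0 .041 0 0 0 -.04 100;0 .041 0 0 0 -.04 100;0 .041 0 0 0 -.04 100;0 .041 0 0 0 -.04 100;0 .041 0 0 0 -.04 100;0 .041 0 0 0 -.03 100'
python3 -m creep '0 .041 0 0 0 0 100;0 .041 0 0 0 0 100;.004 .01 0 0 0 0 100;0 0 0 0 0 0 100;0 0 0 0 0 0 100;0 0 0 0 0 0 100'
python3 - <<'E'
from h import *
c,im=shot("wrist","w2")
import json;json.dump({k:np.asarray(v).tolist() for k,v in c.items()},open("w2.json","w"))
o=readout.get_obs();print(o["tool_pos"],o["tcp_rot"])
E
```

```text
[[ 562.  -195.4   25. ]
 [ 548.  -263.6   25. ]
 [ 393.5 -232.1   25. ]
 [ 407.5 -165.1   25. ]] [ 477.7549862  -214.06418132   25.        ] [157.5028262   69.61131852 157.63500257  68.50191267]
[[ 437.5 -205.1   25. ]]
[[ 519.5 -222.3   25. ]]
-0.19743893857489458
time: 1.9
tool_pos: [473.1, 119.7, 292.4]
tcp_rot: [3.141, -0.0, -0.005]
contact_force: [1.3, 0.1, -0.4]
grip_width: 91.8
finger_force: 0.0
time: 2.4
tool_pos: [477.8, 209.5, 292.1]
tcp_rot: [3.141, 0.001, -0.002]
contact_force: [-0.1, 0.4, -0.1]
grip_width: 92.0
finger_force: 0.0
[477.7814598  209.4127203  292.17150405] [ 3.14083529e+00  4.69556153e-04 -2.79616396e-03]
```

View pics/w2.png

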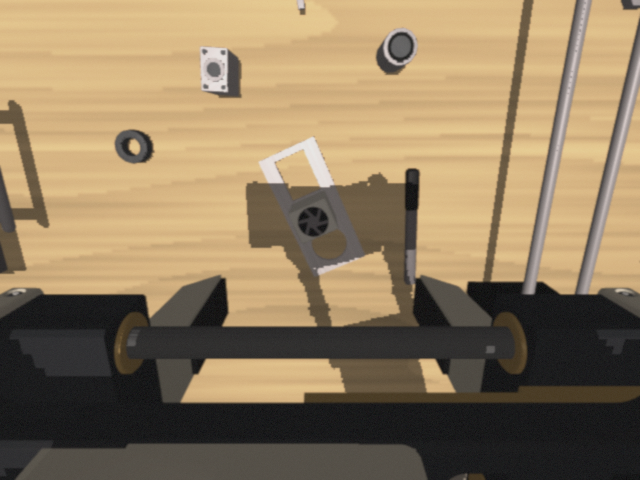

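The round bearing's top is at (401,46) and the block's top at (215,69), its long side along world x. The carriage has its fan at (313,221), its rectangular hole at (295,170) and its round hole at (332,244).

```bash
python3 - <<'E'
from h import *
import json
c=json.load(open("w2.json"));im=cv2.imread("pics/w2.png")
h=cv2.cvtColor(im,cv2.COLOR_BGR2HSV)
def blob(x0,y0,x1,y1,cond):
    m=np.zeros(h.shape[:2],np.uint8);m[y0:y1,x0:x1]=(cond[y0:y1,x0:x1]*255)
    return max(cv2.findContours(m,0,1)[0],key=cv2.contourArea)
lo=h[...,1]<60
k=blob(190,35,245,110,lo&(h[...,2]>120));r=cv2.minAreaRect(k);b=cv2.boxPoints(r);p=onz(c,b,45);print("sq",r,p.round(1),p.mean(0).round(1),np.linalg.norm(np.diff(p,axis=0),axis=1))
k=blob(375,20,425,80,lo&(h[...,2]>130));e=cv2.minEnclosingCircle(k);print("rd",e,onz(c,e[0],45).round(1),cv2.boundingRect(k))
k=blob(390,25,412,62,h[...,2]<110);e=cv2.minEnclosingCircle(k);print("bore",e,onz(c,e[0],45).round(1))
for q in [(261,163),(313,138),(365,256),(319,272),(332,244),(295,170)]:print(q,onz(c,q,5).round(1))
print("fan",onz(c,(313,221),51))
a=im[120:290,240:390];b=im[20:110,180:440]
g=lambda x:np.clip(255*(x/255.)**.6,0,255).astype(np.uint8)
A=cv2.resize(g(a),None,fx=3,fy=3,interpolation=2);B=cv2.resize(g(b),None,fx=3,fy=3,interpolation=2)
B=B[:, :]
o=np.zeros((510,800,3),np.uint8);o[:,:450]=A
o[:270,450:800]=np.hstack([B[:,0:165],B[:,595:780]]);cv2.imwrite("pics/w2c.png",o)
E
```

```text
sq ((213.5002899169922, 68.98780822753906), (28.064823150634766, 45.4986572265625), 1.3971810340881348) [[587.2 315.8  45. ]
 [623.6 311.1  45. ]
 [623.  287.1  45. ]
 [586.6 290.9  45. ]] [605.1 301.2  45. ] [36.64278329 24.05160919 36.58791737]
rd ((399.71685791015625, 46.06626510620117), 18.822998046875) [[623.2 139.6  45. ]] (383, 28, 35, 37)
bore ((400.0, 46.5), 14.8071928024292) [[622.9 139.3  45. ]]
(261, 163) [[520.4 270.3   5. ]]
(313, 138) [[545.7 215.4   5. ]]
(365, 256) [[415.7 157.1   5. ]]
(319, 272) [[396.1 209.6   5. ]]
(332, 244) [[430.3 194.9   5. ]]
(295, 170) [[513.  234.7   5. ]]
fan [[469.4188909  215.17386825  51.        ]]
```

View pics/w2c.png

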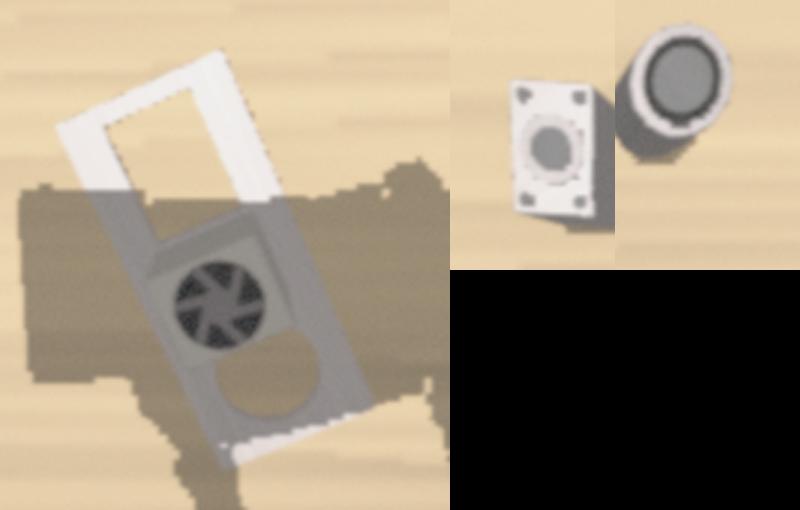

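```bash
cat > sq.py <<'E'
from h import *
import sys
def blob(h,cond,box):
    x0,y0,x1,y1=box;m=np.zeros(h.shape[:2],np.uint8);m[y0:y1,x0:x1]=(cond[y0:y1,x0:x1]*255)
    m=cv2.morphologyEx(m,cv2.MORPH_OPEN,np.ones((3,3)))
    return max(cv2.findContours(m,0,1)[0],key=cv2.contourArea)
def meas(tag,guess,z=45,r=60,v=120):
    c,im=shot("wrist",tag);h=cv2.cvtColor(im,cv2.COLOR_BGR2HSV)
    u=project(c,guess)[0].astype(int);o=readout.get_obs()
    k=blob(h,(h[...,1]<60)&(h[...,2]>v),(max(u[0]-r,0),max(u[1]-r,0),u[0]+r,u[1]+r))
    b=cv2.boxPoints(cv2.minAreaRect(k));p=onz(c,b,z);(e,rad)=cv2.minEnclosingCircle(k)
    print(tag,"guess px",u,"tool",o["tool_pos"].round(1),o["tcp_rot"].round(3));print("box",p.round(1).tolist(),"mean",p.mean(0).round(1),np.linalg.norm(np.diff(p,axis=0),axis=1).round(1))
    print("yaws",np.arctan2(*(np.diff(p,axis=0)[:,1::-1].T)).round(3),"circ",e,rad,onz(c,e,z).round(1))
    return c,im
E
python3 -m creep '.0254 .0183 -.0204 0 0 0 100;.0254 .0183 -.0204 0 0 0 100;.0254 .0183 -.0204 0 0 0 100;.0254 .0183 -.0204 0 0 0 100;.0254 .0183 -.0204 0 0 0 100;0 0 0 0 0 0 100;0 0 0 0 0 0 100;0 0 0 0 0 0 100'
python3 - <<'E'
from sq import *
c,im=meas("w3",(605,301,45))
cv2.imwrite("pics/w3s.png",im[100:300,180:460])
E
```

```text
time: 3.12
tool_pos: [604.9, 301.3, 190.5]
tcp_rot: [3.141, 0.0, -0.002]
contact_force: [-0.3, -0.9, 0.6]
grip_width: 91.9
finger_force: 0.0Traceback (most recent call last):
  File "<stdin>", line 2, in <module>
  File "sq.py", line 10, in meas
    k=blob(h,(h[...,1]<60)&(h[...,2]>v),(max(u[0]-r,0),max(u[1]-r,0),u[0]+r,u[1]+r))
  File "sq.py", line 6, in blob
    return max(cv2.findContours(m,0,1)[0],key=cv2.contourArea)
ValueError: max() iterable argument is empty
```

```bash
python3 - <<'E'
import cv2
cv2.imwrite("pics/w3s.png",cv2.resize(cv2.imread("pics/w3.png")[130:330,200:440],None,fx=3,fy=3,interpolation=2))
E
```

```text
(no output)
```

View pics/w3s.png

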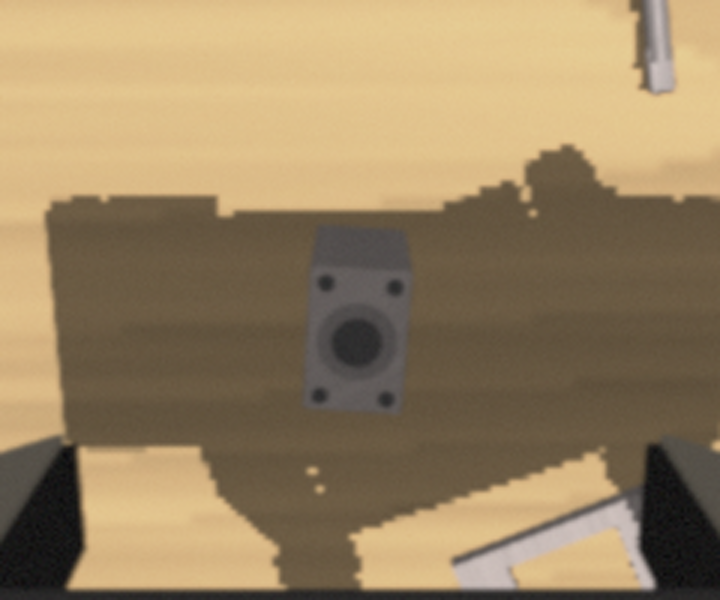

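The block's top face lies in shadow with crop corners (314,266), (412,270), (402,411), (305,408), so it is nearly centred between the fingers and tilted slightly.

```bash
python3 - <<'E'
from h import *
c=viewer.camera_info("wrist")
p=onz(c,np.array([(314,266),(412,270),(402,411),(305,408)])/3+[200,130],45);print(p.round(1),p.mean(0).round(1),np.linalg.norm(np.diff(p,axis=0),axis=1).round(1))
d=p[0]+p[1]-p[2]-p[3];print(np.arctan2(d[1],d[0]),readout.get_obs()["tool_pos"])
E
```

```text
[[623.7 311.3  45. ]
 [622.7 288.6  45. ]
 [587.5 290.6  45. ]
 [588.3 314.   45. ]] [605.6 301.1  45. ] [22.7 35.2 23.4]
-0.06541938633573388 [604.84909093 301.56417999 191.77928281]
```

```bash
python3 -m creep '.0007 -.0004 -.034 0 0 -.032 100;0 0 -.034 0 0 -.031 100;0 0 -.034 0 0 0 100;0 0 0 0 0 0 100;0 0 0 0 0 0 0;0 0 0 0 0 0 0;0 0 0 0 0 0 0;0 0 0 0 0 0 0'
python3 -m creep '0 0 0 0 0 0 0;0 0 0 0 0 0 0;0 0 0 0 0 0 0;0 0 0 0 0 0 0'
```

```text
time: 3.83
tool_pos: [606.5, 303.0, 91.5]
tcp_rot: [-3.14, -0.005, -0.063]
contact_force: [-0.8, 0.4, -0.8]
grip_width: 69.6
finger_force: 0.0
time: 4.17
tool_pos: [605.3, 302.6, 88.5]
tcp_rot: [3.142, -0.0, -0.063]
contact_force: [-0.1, 0.3, -0.4]
grip_width: 42.7
finger_force: 0.0
```

```bash
python3 -m creep '0 0 0 0 0 0 0;0 0 0 0 0 0 0;0 0 0 0 0 0 0;0 0 0 0 0 0 0;0 0 .01 0 0 0 0;0 0 .03 0 0 0 0;0 0 .036 0 0 0 0;0 0 .036 0 0 0 0'
python3 -m creep '0 0 .03 0 0 0 0;-.006 -.038 .008 0 0 -.017 0;-.006 -.038 0 0 0 -.017 0;-.006 -.038 0 0 0 -.017 0;-.006 -.038 0 0 0 -.017 0;-.006 -.038 0 0 0 -.017 0;-.006 -.038 0 0 0 -.017 0;-.006 -.038 0 0 0 -.017 0'
```

```text
time: 4.83
tool_pos: [604.8, 302.4, 201.4]
tcp_rot: [3.141, 0.002, -0.063]
contact_force: [0.5, 0.7, -0.7]
grip_width: 23.7
finger_force: 30.0
time: 5.5
tool_pos: [562.6, 34.9, 239.1]
tcp_rot: [3.142, -0.001, -0.183]
contact_force: [0.7, -0.3, -0.5]
grip_width: 24.1
finger_force: 30.0
```

```bash
python3 -m creep '-.0063 -.0369 0 0 0 -.009 0;-.0063 -.0369 0 0 0 -.009 0;-.0063 -.0369 0 0 0 0 0;-.0063 -.0369 0 0 0 0 0;-.0063 -.0369 0 0 0 0 0;-.0063 -.0369 -.02 0 0 0 0;-.0062 -.0366 -.03 0 0 0 0;0 0 -.03 0 0 0 0'
python3 -m creep '0 0 0 0 0 0 0;0 0 0 0 0 0 0;0 0 0 0 0 0 0'
python3 - <<'E'
from h import *
c,im=shot("wrist","w4")
import json;json.dump({k:np.asarray(v).tolist() for k,v in c.items()},open("w4.json","w"))
o=readout.get_obs();print(o["tool_pos"],o["tcp_rot"])
E
```

```text
time: 6.17
tool_pos: [520.1, -222.3, 163.7]
tcp_rot: [3.138, -0.006, -0.205]
contact_force: [-0.1, -0.4, -0.5]
grip_width: 23.7
finger_force: 30.0
time: 6.42
tool_pos: [521.0, -215.6, 164.1]
tcp_rot: [3.141, -0.002, -0.199]
contact_force: [0.3, -0.6, -1.2]
grip_width: 23.8
finger_force: 30.0
[ 521.32112294 -215.55056148  164.59386809] [ 3.14063890e+00 -3.04325562e-03 -1.98713707e-01]
```

View pics/w4.png

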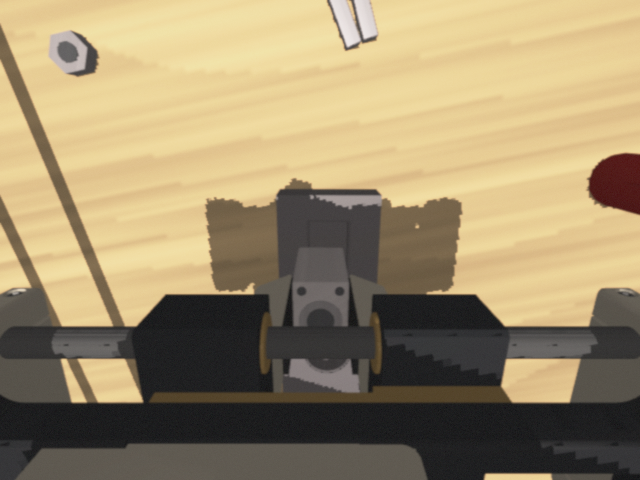

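The held block is centred at column 320 and the jig's sides are at columns 277 and 381. The pocket's far edge runs (309,220)–(348,220) and the jig's far edge is at about row 195.

```bash
python3 - <<'E'
from h import *
import json
c=json.load(open("w4.json"));im=cv2.imread("pics/w4.png")
g=cv2.cvtColor(im,cv2.COLOR_BGR2GRAY).astype(int)
print("row250",g[250,262:296:1],g[250,365:392]);print("col328",g[182:232,328]);print("row 235",g[235,300:356])
ps=[(277,250),(381,250),(278,195),(380,195),(309,220),(348,220)]
p=onz(c,ps,25);print(p.round(1))
t=np.array([-.199]);u=np.array([np.cos(-.199),np.sin(-.199)]);v=np.array([-u[1],u[0]])
print("along/across jig axis from (478.2,-213.9):",np.c_[(p[:,:2]-[478.2,-213.9])@u,(p[:,:2]-[478.2,-213.9])@v].round(1))
E
```

```text
row250 [106 107 105 106 106 108 107 106 105 104 105 103 106 105 102  94  77  68
  67  67  66  67  70  68  65  66  67  66  66  69  67  66  67  66] [ 67  66  63  67  66  66  66  65  64  64  69  66  68  80  93 102 102 103
 102 101 102 102 103 101 103 103 100]
col328 [210 209 209 207 206 199 174 111  67  58  57  59  82 124 152 160 160 160
 148 112  78  68  68  68  67  66  68  66  68  67  66  66  66  65  66  65
  68  66  63  63  65  67  67  66  67  67  66  67  65  66]
row 235 [70 67 67 67 66 66 65 63 60 62 66 67 67 66 66 66 65 65 66 66 67 67 67 67
 65 67 66 67 67 66 68 66 65 66 67 66 67 70 67 69 65 66 66 66 66 65 61 56
 56 60 64 65 64 65 66 68]
[[ 525.4 -187.    25. ]
 [ 511.2 -257.4   25. ]
 [ 562.7 -196.6   25. ]
 [ 549.4 -262.5   25. ]
 [ 542.  -213.1   25. ]
 [ 536.8 -238.8   25. ]]
along/across jig axis from (478.2,-213.9): [[ 41.   35.7]
 [ 41.  -36.2]
 [ 79.4  33.7]
 [ 79.4 -33.6]
 [ 62.4  13.4]
 [ 62.4 -12.9]]
```

```bash
python3 - <<'E'
from h import *
import json
c=json.load(open("w4.json"));im=cv2.imread("pics/w4.png")
g=cv2.cvtColor(im,cv2.COLOR_BGR2GRAY).astype(int);print(g[236:300,320].tolist());print(g[262,280:360].tolist())
T=np.array([521.2,-215.6,164.3]);M=R.from_euler("xyz",[np.pi,0,-.199]).as_matrix()
p=onz(c,[(298,248),(320,248),(345,248)],75.8);print((p-T)@M)
p=onz(c,[(295,283),(320,283),(349,283)],120.8);print((p-T)@M)
print([ (readout.get_obs()["tool_pos"]).round(2) for _ in range(1)])
E
```

```text
[66, 66, 67, 66, 68, 67, 67, 67, 69, 67, 71, 79, 84, 88, 88, 90, 88, 90, 87, 87, 90, 89, 90, 89, 89, 89, 89, 89, 89, 89, 92, 88, 90, 89, 88, 91, 89, 91, 90, 91, 91, 88, 90, 90, 90, 96, 101, 106, 108, 106, 106, 106, 108, 109, 108, 105, 108, 108, 109, 109, 111, 110, 109, 107]
[65, 65, 65, 66, 64, 65, 64, 68, 63, 66, 66, 65, 65, 66, 67, 72, 83, 88, 89, 92, 92, 93, 90, 90, 90, 91, 92, 91, 90, 88, 87, 89, 90, 92, 89, 90, 88, 88, 88, 89, 89, 87, 89, 90, 88, 89, 88, 89, 89, 89, 89, 90, 91, 90, 90, 89, 91, 91, 91, 90, 92, 92, 92, 89, 84, 76, 59, 60, 62, 63, 67, 66, 67, 65, 64, 64, 65, 64, 68, 65]
[[ 17.6148476  -11.02887935  88.5       ]
 [ 17.61537472   0.80547463  88.5       ]
 [ 17.61597382  14.25557498  88.5       ]]
[[17.84724103 -9.62895457 43.5       ]
 [17.84646515  0.77867766 43.5       ]
 [17.84556499 12.85362795 43.5       ]]
[array([ 521.32, -215.55,  164.59])]
```

```bash
python3 -m creep '-.002 -.0055 -.024 0 0 0 0;0 0 -.024 0 0 0 0;0 0 0 0 0 0 0;0 0 0 0 0 0 0;0 0 -.003 0 0 0 0;0 0 -.003 0 0 0 0;0 0 -.003 0 0 0 0'
```

```text
time: 7.05
tool_pos: [519.0, -221.7, 106.7]
tcp_rot: [3.141, -0.003, -0.2]
contact_force: [0.3, 0.3, -1.8]
grip_width: 24.1
finger_force: 30.0
```

```bash
python3 -m creep '0 0 -.003 0 0 0 0;0 0 -.003 0 0 0 0;0 0 -.0015 0 0 0 0;0 0 0 0 0 0 0;0 0 0 0 0 0 0'
```

```text
time: 7.47
tool_pos: [518.2, -221.6, 98.0]
tcp_rot: [3.141, -0.0, -0.2]
contact_force: [0.3, -0.2, 1.3]
grip_width: 23.9
finger_force: 30.0
```

```bash
python3 -m creep '0 0 0 0 0 0 100;0 0 0 0 0 0 100;0 0 0 0 0 0 100;0 0 0 0 0 0 100;0 0 0 0 0 0 100;0 0 .02 0 0 0 100;0 0 .04 0 0 0 100;0 0 .04 0 0 0 100'
python3 -m creep '0 0 .041 0 0 0 100;.0115 .0395 0 0 0 .02 100;.0115 .0395 0 0 0 .02 100;.0115 .0395 0 0 0 .02 100;.0115 .0395 0 0 0 .02 100;.0115 .0395 0 0 0 .02 100;.0115 .0395 0 0 0 .02 100;.0115 .0395 0 0 0 .02 100'
python3 -m creep '.0115 .0395 0 0 0 .02 100;.0115 .0395 0 0 0 .02 100;0 0 -.015 0 0 .02 100;0 0 -.035 0 0 0 100;0 0 0 0 0 0 100;0 0 0 0 0 0 100;0 0 0 0 0 0 100'
python3 - <<'E'
from h import *
import json
c,im=shot("wrist","w5");json.dump({k:np.asarray(v).tolist() for k,v in c.items()},open("w5.json","w"))
o=readout.get_obs();print(o["tool_pos"],o["tcp_rot"])
u=project(c,(622.5,139,45))[0];print(u);u=u.astype(int)
a=cv2.resize(im[u[1]-50:u[1]+50,u[0]-60:u[0]+60],None,fx=4,fy=4,interpolation=2);cv2.imwrite("pics/w5c.png",a)
E
```

```text
time: 8.13
tool_pos: [517.3, -221.1, 197.7]
tcp_rot: [-3.14, 0.004, -0.2]
contact_force: [1.5, -1.3, -0.0]
grip_width: 72.3
finger_force: 0.0
time: 8.8
tool_pos: [598.8, 56.9, 239.0]
tcp_rot: [3.141, -0.0, -0.059]
contact_force: [0.2, -0.1, -0.0]
grip_width: 91.8
finger_force: 0.0
time: 9.38
tool_pos: [622.1, 133.5, 190.1]
tcp_rot: [3.142, -0.001, -0.001]
contact_force: [0.6, -0.2, 0.9]
grip_width: 92.0
finger_force: 0.0
[622.50760257 133.39633355 190.79339085] [-3.14146141e+00 -2.59358017e-03 -1.16924631e-03]
[310.98017368 244.54125022]
```

View pics/w5c.png

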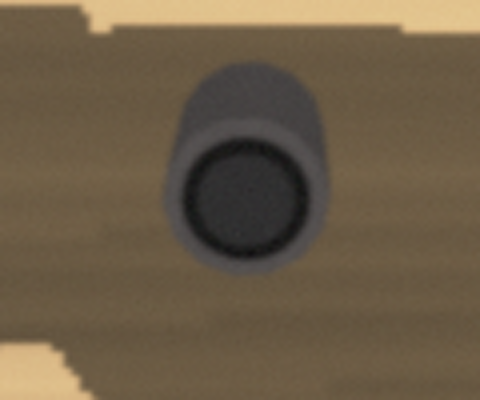

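The round bearing's top circle is centred at crop (246,196), about (623.5,139); it is still standing.

```bash
python3 -m creep '.0012 .0057 -.034 0 0 0 100;0 0 -.034 0 0 0 100;0 0 -.034 0 0 0 100;0 0 0 0 0 0 0;0 0 0 0 0 0 0;0 0 0 0 0 0 0;0 0 0 0 0 0 0;0 0 0 0 0 0 0'
python3 -m creep '0 0 0 0 0 0 0;0 0 0 0 0 0 0;0 0 0 0 0 0 0;0 0 0 0 0 0 0;0 0 0 0 0 0 0;0 0 0 0 0 0 0;0 0 0 0 0 0 0'
```

```text
time: 10.1
tool_pos: [624.3, 139.6, 89.8]
tcp_rot: [-3.141, -0.005, -0.0]
contact_force: [0.0, 0.4, -0.2]
grip_width: 63.3
finger_force: 0.0
time: 10.68
tool_pos: [622.9, 139.6, 87.0]
tcp_rot: [3.142, 0.0, -0.0]
contact_force: [-0.9, 0.7, 1.5]
grip_width: 29.4
finger_force: 30.0
```

```bash
python3 -m creep '0 0 .01 0 0 0 0;0 0 .03 0 0 0 0;0 0 .038 0 0 0 0;0 0 .038 0 0 0 0;0 0 .036 0 0 0 0;-.0169 -.0314 0 0 0 -.02 0;-.0169 -.0314 0 0 0 -.02 0;-.0169 -.0314 0 0 0 -.02 0'
python3 -m creep '-.0169 -.0314 0 0 0 -.02 0;-.0169 -.0314 0 0 0 -.02 0;-.0169 -.0314 0 0 0 -.02 0;-.0169 -.0314 0 0 0 -.02 0;-.0169 -.0314 0 0 0 -.02 0;-.0169 -.0314 0 0 0 -.02 0;-.0169 -.0314 0 0 0 -.02 0;-.0169 -.0314 0 0 0 0 0'
python3 -m creep '0 0 -.025 0 0 0 0;0 0 -.025 0 0 0 0;0 0 -.025 0 0 0 0;0 0 0 0 0 0 0;0 0 0 0 0 0 0;0 0 0 0 0 0 0'
python3 - <<'E'
from h import *
import json
c,im=shot("wrist","w6");json.dump({k:np.asarray(v).tolist() for k,v in c.items()},open("w6.json","w"))
o=readout.get_obs();print(o["tool_pos"],o["tcp_rot"])
a=cv2.resize(im[150:400,240:400],None,fx=2.4,fy=2.4,interpolation=2);cv2.imwrite("pics/w6c.png",np.clip(255*(a/255.)**.6,0,255).astype(np.uint8))
E
```

```text
time: 11.35
tool_pos: [571.4, 44.9, 240.1]
tcp_rot: [3.141, -0.002, -0.06]
contact_force: [0.3, -0.0, -1.8]
grip_width: 29.7
finger_force: 30.0
time: 12.02
tool_pos: [435.8, -207.0, 239.6]
tcp_rot: [3.141, -0.001, -0.201]
contact_force: [0.6, -0.1, -1.1]
grip_width: 29.3
finger_force: 30.0
time: 12.52
tool_pos: [437.7, -206.1, 165.3]
tcp_rot: [3.141, -0.002, -0.2]
contact_force: [0.5, 0.0, -0.8]
grip_width: 29.3
finger_force: 30.0
[ 437.86665155 -206.12090049  165.59283491] [ 3.14042112e+00 -2.58606954e-03 -1.99755479e-01]
```

View pics/w6c.png

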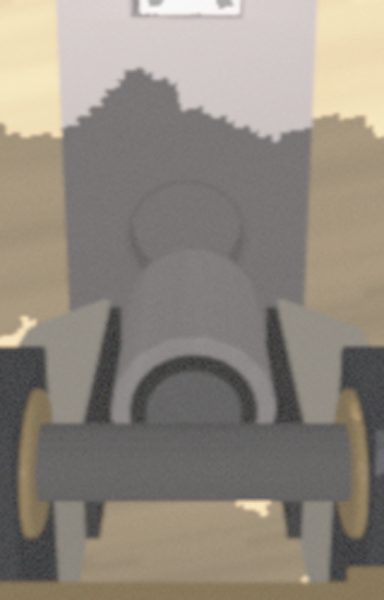

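The pocket's mouth spans crop columns 130–243 with its far edge at row 181. The held bearing's bottom far edge is at row 248, and its top circle spans columns 111–277 with the far edge at row 337.

```bash
python3 - <<'E'
from h import *
import json
c=json.load(open("w6.json"));T=np.array([437.8,-206.1,165.4]);M=R.from_euler("xyz",[np.pi,0,-.2]).as_matrix()
f=lambda X,Y,z:((onz(c,(240+X/2.4,150+Y/2.4),z)-T)@M)[0].round(2)
print("mouth far",f(186.5,181,25),"L",f(130,228,25),"R",f(243,228,25))
print("bot far",f(195,248,78.4),"top far",f(194,337,123.4),"top LR",f(111,400,123.4),f(277,400,123.4),"bot LR",f(130,285,78.4),f(268,285,78.4))
print("jig sides",f(62,140,25),f(311,140,25),"sq near top",f(188,15,55))
print("hole0 est",(np.array([437.2,-205.6,25])-T)@M)
E
```

```text
mouth far [ 15.82  -0.75 140.4 ] L [  1.77 -17.04 140.4 ] R [  1.78  15.51 140.4 ]
bot far [15.13  1.43 87.  ] top far [15.19  1.06 42.  ] top LR [  2.94 -13.61  42.  ] [ 2.94 15.78 42.  ] bot LR [  6.22 -13.27  87.  ] [ 6.22 17.98 87.  ]
jig sides [ 27.68 -35.48 140.4 ] [ 27.72  34.03 140.4 ] sq near top [ 64.27  -0.18 110.4 ]
hole0 est [ -0.68737461  -0.37083169 140.4       ]
```

```bash
python3 -m creep '-.0005 .002 -.025 0 0 0 0;0 0 -.025 0 0 0 0;0 0 0 0 0 0 0;0 0 0 0 0 0 0;0 0 -.003 0 0 0 0;0 0 -.003 0 0 0 0;0 0 -.003 0 0 0 0'
```

```text
time: 13.15
tool_pos: [437.2, -204.2, 106.0]
tcp_rot: [3.14, -0.002, -0.2]
contact_force: [-0.4, -0.3, -1.6]
grip_width: 29.3
finger_force: 30.0
```

Entered freely (bottom at 19 mm). I'll lower the rest of the way.

```bash
python3 -m creep '0 0 -.003 0 0 0 0;0 0 -.003 0 0 0 0;0 0 -.0025 0 0 0 0;0 0 0 0 0 0 0;0 0 0 0 0 0 0'
```

```text
time: 13.57
tool_pos: [436.6, -203.9, 96.9]
tcp_rot: [3.141, -0.0, -0.2]
contact_force: [-2.0, 0.7, 5.9]
grip_width: 29.4
finger_force: 30.0
```

```bash
python3 -m creep '0 0 0 0 0 0 100;0 0 0 0 0 0 100;0 0 0 0 0 0 100;0 0 0 0 0 0 100;0 0 0 0 0 0 100;0 0 .02 0 0 0 100;0 0 .04 0 0 0 100;0 0 .04 0 0 0 100'
python3 -m creep '0 0 .041 0 0 0 100;0 0 .041 0 0 0 100;0 0 .01 0 0 0 100;0 0 0 0 0 0 100;0 0 0 0 0 0 100'
python3 - <<'E'
from h import *
import json
c=json.load(open("w2.json"))
p=onz(c,np.array([(58,127),(222,50),(373,405),(228,467)])/3+[240,120],5);print(p.round(1),p.mean(0).round(1),np.linalg.norm(p-np.roll(p,1,0),axis=1).round(1))
d=p[0]+p[1]-p[2]-p[3];print(np.arctan2(d[1],d[0]),"fan",onz(c,np.array((220,305))/3+[240,120],51).round(1))
c,im=shot("wrist","w7");o=readout.get_obs();print(o["tool_pos"])
h=cv2.cvtColor(im,cv2.COLOR_BGR2HSV)
for n,P in(("rd",(437.2,-205.6,55)),("sq",(519.5,-222.2,55))):
    u,v=project(c,P)[0].astype(int);s=h[v-22:v+23:2,u-22:u+23:2,2];print(n,u,v);print("\n".join(" ".join(f"{x//10:2d}" for x in r) for r in s))
E
```

```text
time: 14.23
tool_pos: [435.6, -203.3, 196.5]
tcp_rot: [-3.14, 0.004, -0.2]
contact_force: [1.9, -0.3, 0.0]
grip_width: 78.1
finger_force: 0.0
time: 14.65
tool_pos: [436.4, -203.7, 288.5]
tcp_rot: [3.141, -0.001, -0.2]
contact_force: [0.3, 0.0, -0.2]
grip_width: 91.9
finger_force: 0.0
[[521.1 272.1   5. ]
 [547.  214.4   5. ]
 [417.  157.9   5. ]
 [391.5 213.1   5. ]] [469.2 214.4   5. ] [142.3  63.3 141.8  60.8]
0.41826215614604534 fan [[468.7 214.9  51. ]]
[ 435.99394512 -203.47013511  287.39535403]
rd 320 213
 6  6  6  6  6  6  6  6  6  6  6  5  6  5  6  6  6  6  6  6  6  6  6
 6  6  6  6  6  6  6  6  6  6  7  7  7  6  6  6  6  6  6  6  6  6  6
 6  6  6  6  6  6  6  6  6  6  6  7  7  7  6  6  6  6  6  6  6  6  6
 6  6  6  6  5  6  6  6  6  6  6  6  7  7  7  6  6  6  6  6  6  6  6
 6  6  6  6  6  6  6  6  7  7  7  7  7  7  7  7  6  6  5  6  6  6  6
 6  6  6  6  6  6  6  7  8  8  8  8  8  8  8  7  6  6  6  5  6  6  6
 6  6  6  6  6  6  8  8  7  6  5  5  5  6  7  8  7  7  6  5  6  6  6
 6  6  6  5  6  7  8  7  3  2  3  2  3  3  4  6  8  7  6  5  6  6  6
 6  6  6  5  6  8  6  3  3  4  
[... 1901 characters left out ...]
3 17 16 17
17 17 17 15 10 18 23 22 19 11 11 11 11 11 11 18 22 22 21 15 17 16 17
17 17 17 15 10 18 23 23 22 17 11 11 11 11 14 21 22 21 21 14 16 17 17
17 17 17 15 10 18 23 23 22 22 13 12 13 15 20 22 21 23 21 14 16 16 17
17 17 17 15 10 17 23 23 21 22 21 22 22 22 22 22 22 23 21 14 16 17 16
17 17 17 15 10 18 23 23 23 21 22 22 22 22 21 23 23 23 21 14 16 16 16
17 17 17 15 11 18 23 23 23 23 22 22 22 23 23 23 23 23 21 15 16 16 16
17 17 17 15 10 18 21 16 19 23 23 23 23 23 23 22 20 21 21 14 16 16 16
17 17 17 16 10 17 20 11 16 23 23 23 23 23 23 21 12 16 20 15 16 17 16
17 17 17 16 10 16 21 15 20 23 23 23 23 23 23 21 13 16 19 15 16 16 16
17 17 17 16 10 14 20 20 21 21 21 21 21 21 21 21 20 21 18 14 16 16 16
```

```bash
python3 -m creep '.003 .038 0 0 0 .056 100;.003 .038 0 0 0 .056 100;.003 .038 0 0 0 .056 100;.003 .038 0 0 0 .056 100;.003 .038 0 0 0 .056 100;.003 .038 0 0 0 .056 100;.003 .038 0 0 0 .056 100;.003 .038 0 0 0 .056 100'
python3 -m creep '.003 .038 0 0 0 .056 100;.003 .038 0 0 0 .056 100;.003 .038 0 0 0 .06 100;0 0 -.03 0 0 0 100;0 0 -.03 0 0 0 100;0 0 -.03 0 0 0 100;0 0 0 0 0 0 100;0 0 0 0 0 0 100'
python3 - <<'E'
from h import *
import json
c,im=shot("wrist","w8");json.dump({k:np.asarray(v).tolist() for k,v in c.items()},open("w8.json","w"))
o=readout.get_obs();print(o["tool_pos"],o["tcp_rot"])
h=cv2.cvtColor(im,cv2.COLOR_BGR2HSV)
u,v=project(c,(469,214.6,51))[0].astype(int);print(u,v)
s=h[v-50:v+50:4,u-60:u+61:4];print("\n".join(" ".join(f"{x[2]//10:2d}" for x in r) for r in s))
# fan = darkest round blob
m=np.zeros(h.shape[:2],np.uint8);m[v-40:v+40,u-40:u+40]=(h[v-40:v+40,u-40:u+40,2]<55)*255
m=cv2.morphologyEx(m,cv2.MORPH_CLOSE,np.ones((7,7)))
k=max(cv2.findContours(m,0,1)[0],key=cv2.contourArea);e,r=cv2.minEnclosingCircle(k);print("fan",e,r,onz(c,e,51))
E
```

```text
time: 15.37
tool_pos: [459.5, 102.0, 286.4]
tcp_rot: [-3.141, 0.004, 0.25]
contact_force: [1.6, -0.6, 1.3]
grip_width: 91.3
finger_force: 0.0
time: 16.03
tool_pos: [468.2, 213.8, 196.2]
tcp_rot: [-3.141, 0.006, 0.42]
contact_force: [-0.9, 0.4, 0.5]
grip_width: 91.7
finger_force: 0.0
[469.40435359 214.06843974 198.05688912] [-3.14137353e+00  2.09696887e-03  4.19522877e-01]
318 241
22 22 22 20 20 22 23 22 23 22 21 22 21 21 22 22 22 22 22 22 21 23 22 22 22 22 22 21 22 22 22
18 20 14 11 11 12 11 22 22 22 19 22 22 22 21 21 22 22 22 22 21 23 22 22 22 21 21 22 22 22 22
11 11 11 11 11 10 10 21 21 22 17 16 17 17 18 18 17 16 17 18 17 23 22 22 22 21 21 21 21 21 22
10 10 11 11 11 10 10 10 10 10  9 11 10  9 11 10  9  9  9  9 12 11 20 17 19 16 13 11 13 13 12
11 10 10 10 11 10 10 10  9  9  8  8  8  8  8  9  9  8  9  8  8  9 10 10  9 10 10 10 10 10 10
11 10 11 11 10 10 10  9  9  8  8  9  8  8  8  8  8  8  8  8  9  8 10 10 10 10 10 10 10 10 10
10 10 11 11 11 11 10  9  9  8  8  8  8  8  8  8  8  8  8  8  9  8 10  9 10 10 10 10 10 10 10
11 11 10 10 11 10 10  9 10 10 10 10 10 10 10 10 10 10 10 10 10 10 
[... 988 characters left out ...]
9  9 10  9 10 10 10  9 10 10 10  9 10 10 10 10 10 11 11 11 11
10 10 10 10 10 10 10  9  9  9 10 10 10  9  9 10 10 10 10  9  9 10 10 10 10 10 11 10 11 10 11
10 10 10 10 10 10 10 10  9  9 10 10 10 10 10  9 10  9 10 10 10 10 10 10 10 10 10 10 10 10 10
10 10 10 10 10 10 10  9  9  9 10 10 10 10 10 10 10 10  9 10  9 10  9 10 10 10 10 10 10 10 10
10 10 10 10 10 10 10  9  9 10  9 10 10 10 10 10 10 10 10  9  9 10 10 10 10 10 10 10 10 10 10
 9  9 10 10 10 10 10  9  9 10  9  9 10 10 10 10 10 10 10  8 10 10 10 10 10  9 10 10 13 10 10
 9  9  9  9  9 10  9 10  9 10  9  9  8  9 10 10 10  9  9 10 10 10  9 10 10  9  9  9 10 10 11
fan (317.0, 240.5) 20.500099182128906 [[469.37038179 215.64766332  51.        ]]
```

```bash
python3 -m creep '.0003 .001 -.035 0 0 0 100;0 0 -.035 0 0 0 100;0 0 -.035 0 0 0 100;0 0 -.013 0 0 0 100;0 0 0 0 0 0 100;0 0 0 0 0 0 0;0 0 0 0 0 0 0;0 0 0 0 0 0 0'
python3 -m creep '0 0 0 0 0 0 0;0 0 0 0 0 0 0;0 0 0 0 0 0 0;0 0 0 0 0 0 0;0 0 0 0 0 0 0;0 0 0 0 0 0 0;0 0 0 0 0 0 0'
```

```text
time: 16.75
tool_pos: [471.2, 215.5, 82.6]
tcp_rot: [3.141, -0.004, 0.42]
contact_force: [0.2, -0.8, -0.2]
grip_width: 76.1
finger_force: 0.0
time: 17.33
tool_pos: [469.7, 215.4, 80.6]
tcp_rot: [-3.141, -0.0, 0.42]
contact_force: [-1.4, 1.2, 3.0]
grip_width: 40.2
finger_force: 30.0
```

```bash
python3 -m creep '0 0 .008 0 0 0 0;0 0 .02 0 0 0 0;0 0 .03 0 0 0 0;0 0 .035 0 0 0 0;0 0 .035 0 0 0 0;0 0 .03 0 0 0 0;0 0 .012 0 0 0 0;0 0 0 0 0 0 0'
python3 -m creep '0 -.014 0 0 0 -.03 0;.001 -.026 0 0 0 -.05 0;.001 -.032 0 0 0 -.05 0;.001 -.032 0 0 0 -.05 0;.001 -.032 0 0 0 -.05 0;.001 -.032 0 0 0 -.05 0;.001 -.032 0 0 0 -.05 0;.001 -.032 0 0 0 -.05 0'
python3 - <<'E'
from h import *
c,im=shot("wrist","w9");print(readout.get_obs()["tool_pos"])
E
```

```text
time: 18.0
tool_pos: [470.8, 215.4, 253.9]
tcp_rot: [3.14, -0.006, 0.42]
contact_force: [0.1, -0.4, -4.1]
grip_width: 39.7
finger_force: 30.0
time: 18.67
tool_pos: [475.7, -18.2, 248.8]
tcp_rot: [-3.141, 0.003, 0.037]
contact_force: [0.3, 0.0, -3.3]
grip_width: 39.9
finger_force: 30.0
[476.28239797 -23.15993565 248.87020567]
```

```bash
python3 -m creep '.0005 -.032 0 0 0 -.05 0;.0005 -.032 0 0 0 -.05 0;.0005 -.032 0 0 0 -.05 0;0 -.032 0 0 0 -.05 0;0 -.032 0 0 0 -.039 0;0 -.025 0 0 0 0 0;0 -.012 0 0 0 0 0;0 0 0 0 0 0 0'
python3 -m creep '0 0 -.015 0 0 0 0;0 0 -.02 0 0 0 0;0 0 -.02 0 0 0 0;0 0 -.015 0 0 0 0;0 0 0 0 0 0 0;0 0 0 0 0 0 0;0 0 0 0 0 0 0'
python3 - <<'E'
from h import *
import json
c,im=shot("wrist","w10");json.dump({k:np.asarray(v).tolist() for k,v in c.items()},open("w10.json","w"))
o=readout.get_obs();print(o["tool_pos"],o["tcp_rot"]);print(project(c,(478.4,-213.9,100+51)))
v=cv2.cvtColor(im,cv2.COLOR_BGR2GRAY)
s=v[130:330:6,200:440:6];print("\n".join(" ".join(f"{x//10:2d}" for x in r) for r in s))
E
```

```text
time: 19.38
tool_pos: [477.7, -215.7, 248.9]
tcp_rot: [-3.141, 0.002, -0.202]
contact_force: [0.1, 0.3, -2.5]
grip_width: 39.7
finger_force: 30.0
time: 19.97
tool_pos: [478.7, -213.2, 181.0]
tcp_rot: [3.141, -0.001, -0.198]
contact_force: [0.2, -0.7, -2.3]
grip_width: 39.9
finger_force: 30.0
[ 478.84991936 -213.4692687   181.39613181] [ 3.14104745e+00 -1.54224635e-03 -1.98479707e-01]
[[320.14268755 339.22418661]]
21 21 21 21 21 21 21 21 21 21 21 21 18 17 17 18 17 17 17 17 17 17 17 17 17 17 17 17 17 21 21 21 21 21 21 21 21 21 22 22
21 21 21 21 21 21 21 21 21 20 20 19 17 17 17 17 17 17 17 17 17 17 17 17 17 17 17 17 17 21 21 21 21 21 22 22 22 22 22 21
21 21 20 21 21 20 20 19 19 19 19 19 17 17 17 17 17 17 16 17 17 17 17 16 17 17 17 17 16 22 22 22 22 22 21 21 21 20 21 21
20 20 20 20 20 20 20 20 20 23 23 23 24 23 23 23 24 23 23 23 23 23 23 23 23 23 23 23 23 23 23 23 21 21 21 21 21 21 21 20
20 20 20 20 20 20 20 20 21 23 23 23 24 23 23 23 23 23 23 23 23 23 23 23 23 23 23 23 23 23 23 23 21 21 21 20 21 20 21 21
20 21 21 21 21 21 21 21 21 23 23 23 24 24 23 23 23 23 23 23 23 23 23 23 23 23 23 23
[... 2696 characters left out ...]
2  9  9  9  9  9  9  9  9  9  9  9  9  9  9  9  9  9  9  9  9  9  9  9  9  9  9  9  3  2  2  2  2  2
 3  3  3  2  2  2  2  9  9  9  9  6 11 11 11 11 11 11 11 11 10 11 11 11 11 11 11 11 11  6  9  9  9  9  2  3  3  3  2  2
 3  2  3  2  2  2  2  8  9  9  9  3 10 11 11 11 11  4  2  6  4  2  2  4 11 11 11 11 11  2  9  9  9  9  2  3  3  3  2  3
 3  2  3  3  3  4  6  8  9  9  9  2 10 11 11 10  2  1  2  5  6  2  2  2  2 10 11 11 11  3  9  9  9  8  6  5  3  3  3  3
 2  3  2  3  3  7  6  7  9  9  8  2 10 11 11  1  2  2  2  2  6  4  2  2  6  6 11 11 10  2  7  9  9  8  6 10  3  3  2  3
 2  3  2  2  2  7  5  4  4  4  4  4  4  4  4  4  4  4  4  4  4  4  4  4  4  4  4  4  4  4  4  4  4  4  5 11  3  3  3  3
```

```bash
python3 - <<'E'
from h import *
import json
c=json.load(open("w10.json"));g=cv2.GaussianBlur(cv2.cvtColor(cv2.imread("pics/w10.png"),cv2.COLOR_BGR2GRAY),(3,3),0).astype(int)
print("col265",g[138:152,265],"col322",g[138:175,322]);print("row155L",g[155,246:262],"R",g[155,384:398]);print("row185 L",g[185,280:296],"R",g[185,350:364]);print("fan top col320",g[296:316,320])
T=np.array([478.75,-213.35,181.2]);M=R.from_euler("xyz",[np.pi,0,-.1985]).as_matrix()
f=lambda x,y,z:((onz(c,(x,y),z)-T)@M)[0].round(2)
zt=181.2-80.6+5
for x,y in[(265,146),(322,146),(253,155),(391,155),(288,185),(356,185),(322,164)]:print((x,y),f(x,y,zt))
print("housing top far",f(320,303,zt+46),"L",f(267,305,zt+46),f(373,305,zt+46))
E
```

```text
col265 [196 196 197 198 198 197 196 205 224 236 238 238 238 239] col322 [176 176 176 174 164 139 124 156 209 234 238 238 238 238 237 237 238 238
 237 237 237 237 225 189 147 149 194 230 240 241 242 242 242 242 242 242
 242]
row155L [212 212 212 213 217 225 233 238 238 239 239 238 238 238 238 238] R [234 234 234 233 230 225 218 214 212 212 211 211 212 212]
row185 L [238 238 238 232 206 152 100  74  69  68  68  69  69  69  69  68] R [111  83  70  71  87 129 187 225 236 237 237 237 237 236]
fan top col320 [ 95  96  99 102 106 110 112 111 100  75  49  35  34  39  45  50  55  60
  63  65]
(265, 146) [ 71.58 -24.7   75.6 ]
(322, 146) [71.61  1.43 75.6 ]
(253, 155) [ 67.54 -30.43  75.6 ]
(391, 155) [67.6  33.31 75.6 ]
(288, 185) [ 53.66 -14.62  75.6 ]
(356, 185) [53.68 17.57 75.6 ]
(322, 164) [63.47  1.45 75.6 ]
housing top far [16.02  0.54 29.6 ] L [ 15.16 -19.66  29.6 ] [15.18 20.74 29.6 ]
```

```bash
python3 -m creep '-.0004 .0003 -.01 0 0 0 0;0 0 -.01 0 0 0 0;0 0 -.01 0 0 0 0;0 0 -.0055 0 0 0 0;0 0 0 0 0 0 0;0 0 0 0 0 0 0;0 0 0 0 0 0 0;0 0 0 0 0 0 0'
python3 - <<'E'
from h import *
import json
c,im=shot("wrist","w11");o=readout.get_obs();T=o["tool_pos"];print(T,o["tcp_rot"],o["contact_force"],o["finger_force"])
g=cv2.GaussianBlur(cv2.cvtColor(im,cv2.COLOR_BGR2GRAY),(3,3),0).astype(int)
print("col265",g[138:152,265],"L",g[155,246:262],"R",g[155,384:398])
# square block top through hole at z=55
print("proj block top corners",project(c,[[519.5+a*.98+b*.198,-222.2-a*.198+b*.98,55] for a in(-18,18) for b in(-12,12)]).round(1).tolist())
print("\n".join(" ".join(f"{x//10:2d}" for x in r) for r in g[150:280:4,276:370:4]))
E
```

```text
time: 20.68
tool_pos: [478.1, -213.7, 145.3]
tcp_rot: [3.141, -0.001, -0.199]
contact_force: [1.0, -0.4, -3.7]
grip_width: 39.9
finger_force: 30.0
[ 478.09596968 -213.65192262  145.30236986] [ 3.14118422e+00 -7.63761544e-04 -1.99241673e-01] [ 0.07769073  0.00459542 -3.0505374 ] 29.99843806028366
col265 [178 178 178 178 178 176 173 187 218 236 239 239 239 239] L [212 212 213 213 217 226 234 238 239 239 239 239 239 238 238 239] R [234 234 234 233 231 226 220 216 214 214 214 214 214 214]
proj block top corners [[341.2, 235.4], [296.6, 235.3], [342.5, 167.7], [295.3, 167.7]]
24 23 23 23 24 24 23 23 23 23 23 23 23 23 24 23 23 23 23 23 23 23 23 23
24 23 23 23 24 24 23 23 23 23 23 23 23 23 23 23 23 23 23 23 23 23 23 23
23 23 23 23 23 23 23 23 23 23 23 23 23 23 23 23 23 23 23 23 23 23 23 23
24 24 19 10 10 13 18 13 14 14 14 14 14 14 15 15 14 17 19 14 17 23 23 23
24 24 18  7  6  8 12  9  9  9  9  9  9  9  9  9  9 15 17 12 15 23 23 23
24 24 19  6  6  8 17 18 17 17 17 17 17 17 17 17 17 16 17 13 16 23 23 23
24 24 20  6  6 10 22 16 23 24 24 24 24 24 23 18 23 17 17 16 16 23 23 23
23 24 20  6  6 10 
[... 1153 characters left out ...]
6  6  6  6  6  6  6  6  6  6  6  6  6  7 10 11 10 10
10 10 10  7  6  6  6  6  6  6  6  6  6  6  6  6  6  6  6  7 10 11 10 11
10 10 10  8  7  7  7  7  7  7  7  7  7  7  7  7  7  7  7  8 11 11 10 11
10 10 10 10 10 10 10 10 10 10 10 10 10 10 10 10 10 10 10 10 11 11 10 11
10 10 10 10 10 10 10 10 10 10 10 10 10 10 10 10 10 10 10 10 10 10 10 10
10 10  9  9  9  9  9  9  9  9  9  9  9  9  9  9  9  9  9  9  9 10 10 11
10  9  9  9  9  9  9  9  9  9  9  9  9  9  9  9  9  9  9  9  9  9 10 11
10  9  9  9  9  9  9  9  9  9  9  9  9  9  9  9  9  9  9  9  9  9 10 11
10  9  9  9  9  9  9  9  9  9  9  9  9  9  9  9  9  9  9  9  9  9 10 10
 8  9  9  9  9  9  9  9  9  9  9  9  9  9  9  9  9  9  9  9  9  9  8  9
```

```bash
python3 -c "
from plant import order;print(order.close_job())"
```

```text
the job is handed in; nothing more can be done
None
```

I handed the job in at about 20.7 s, with both bearings seated in their pockets and released and the carriage held level about 10 mm above them, both holes centred to about 1 mm by my measurements; no verdict came back.

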